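# Complete the canister of seven cops

### The job

Lift the blue cop off its sloping rest, feel for the top of the rubber-topped stand with its foot (the height is set anew each time), set it down upright there without dropping it or pressing hard, and let go of it; then take it again by its top end, where the fingers clear the other cops, and pack it into the vacant place in the outer ring of the round canister, working the cream cops aside where they have closed up. Take it all the way down to the canister's floor with the gripper, holding or pressing it, without dropping it in, so that in the end all seven cops stand upright on the floor, one in the middle and six round it. Leave the stapler, the tape measure and the calculator where they are.

Things in the scene. Friction and masses are not known exactly. Their poses are not given: they have to be found in the camera images.
- cop_blue_centre (a point): Blue cop: yarn bobbin on a tube with green ends, 158 mm long, about 0.12 kg, loose, starts lying on the rest. Radius by distance from the foot: 13 mm at 0, 10 at 16, 19 at 40, 20 at 85, 16 at 112, 9 at 140, 7 at 158 (top end). This point is half-way along its axis, 79 mm from the foot; z runs from foot to top.
- rest: Grey sloping rest, fixed; base plate 62 x 176 x 8 mm, origin under its middle. The cop's axis lies in the rest's y-z plane, mid-axis 64 mm above the origin, rising 20 degrees to +y: top end high at +y, foot against a stop at -y. V supports hold it only 4 to 12 and 141 to 149 mm from the foot; between them it hangs free.
- stand: Stand with a flat round black rubber top, 72 mm across, on a clamped post over a 90 mm base; origin at the centre of the base's underside. Its top is level, straight above the origin, at an unknown 20 to 60 mm height, set anew each time and not reported: feel for it. Behind: reel up to 0.42 m high past x = 0.50 where y > 0.21; base 56 mm high past x = 0.52, y > 0; wall at y = -0.50.
- canister: Open round aluminium canister, fixed; origin at the centre of its underside, z up. Outer radius 73 mm, inner 66 mm, rim 97 mm above the worktop; a 126 mm square, 6 mm thick foot plate juts out under it. Six cream cops stand in it and rise 67 mm above the rim. A full set is one in the middle and six round it, 60 degrees apart, about 44 mm from the axis.
- canister_floor (a point): Centre of the canister's inner floor, 6 mm above its underside; z up.
- cop_mid_centre (a point): a cream cop (cream yarn, blue tube ends), 42 mm across, 158 mm tall, like the blue one in shape; this point is half-way up its axis, 79 mm above its foot; z runs from foot to top. It stands in the middle of the canister.
- cop_a_centre (a point): a cream cop (cream yarn, blue tube ends), 42 mm across, 158 mm tall, like the blue one in shape; this point is half-way up its axis, 79 mm above its foot; z runs from foot to top. It stands loose in the outer ring, one of five; it may have slid up to 10 mm into the vacant place. It tips or slides aside at about 1 N, and the tapered blue cop wedges it away going down.
- cop_b_centre (a point): a cream cop (cream yarn, blue tube ends), 42 mm across, 158 mm tall, like the blue one in shape; this point is half-way up its axis, 79 mm above its foot; z runs from foot to top. It stands loose in the outer ring, one of five; it may have slid up to 10 mm into the vacant place. It tips or slides aside at about 1 N, and the tapered blue cop wedges it away going down.
- cop_c_centre (a point): a cream cop (cream yarn, blue tube ends), 42 mm across, 158 mm tall, like the blue one in shape; this point is half-way up its axis, 79 mm above its foot; z runs from foot to top. It stands loose in the outer ring, one of five; it may have slid up to 10 mm into the vacant place. It tips or slides aside at about 1 N, and the tapered blue cop wedges it away going down.
- cop_d_centre (a point): a cream cop (cream yarn, blue tube ends), 42 mm across, 158 mm tall, like the blue one in shape; this point is half-way up its axis, 79 mm above its foot; z runs from foot to top. It stands loose in the outer ring, one of five; it may have slid up to 10 mm into the vacant place. It tips or slides aside at about 1 N, and the tapered blue cop wedges it away going down.
- cop_e_centre (a point): a cream cop (cream yarn, blue tube ends), 42 mm across, 158 mm tall, like the blue one in shape; this point is half-way up its axis, 79 mm above its foot; z runs from foot to top. It stands loose in the outer ring, one of five; it may have slid up to 10 mm into the vacant place. It tips or slides aside at about 1 N, and the tapered blue cop wedges it away going down.
- stapler_centre (a point): Bystander: blue stapler 34 x 112 x 34 mm, loose, stands on the worktop; this point is its centre.
- tape_measure_centre (a point): Bystander: yellow tape measure 32 x 67 x 55 mm, loose, stands on the worktop; this point is its centre.
- calculator_centre (a point): Bystander: dark calculator 108 x 66 x 13 mm, loose, stands on the worktop; this point is its centre.

How it is judged:
By the outcome, as a careful person would: the job done as asked, in the order asked, and still so for the second after the job is handed in, with the robot touching nothing.
It also fails if it takes over 51 s, if anything falls off the work surface, if the arm or the gripper's body presses on something with over 40 N, if the wrist force passes 120 N, or if a joint passes its speed limit or range.

### The arm

A 6-joint arm with a two-finger parallel gripper is mounted at the origin on a cart in front of the work surface, level with it; the furniture and walls round the work are solid. World frame = base frame: x ahead of the robot, y to its left, z up, the work surface at z = 0. Lengths are in mm, angles in rad, forces in N, time in s.
With the tool pointing down it reaches from about 300 to 775 mm from the base axis. Payload 14.6 kg.
Tool frame: the origin (TCP) lies between the finger pads; the fingertips stand 19 mm ahead of it and the grasp point (between the pads) is the TCP; z points along the fingers, y is the line along which they close (so a half turn about z gives the same grasp; the last joint's range is limited). The gripper opens to 94 mm and grips with 3 to 60 N. Pads are 16 mm wide; open, the fingers measure 119 mm over their backs; the gripper's body (75 mm by 177 mm) begins 78 mm behind the grasp point.
Start: joints at [1.196, 0.3, 1.521, -0, 1.321, -0.067], TCP at [166.627, 524.142, 224.446] pointing down, gripper open.
Joint ranges: [-3.03, 3.03], [-0.79, 2.21], [0.23, 2.52], [-1.04, 4.18], [0, 3.07], [-2.55, 2.55]. Speed limits (rad/s): [2.22, 2.22, 2.57, 3.14, 3.14, 3.14].

### API

Orientations are given as [roll, pitch, yaw] about the fixed x, y, z axes, in that order (R = Rz(yaw) Ry(pitch) Rx(roll)).
In Python, from cell import monitor, imaging, job, find_in, trace gives the robot as it stands. The module is installed in compiled form; this text tells all that it offers.
- The arm moves only by the tool arm_command, never from a script. Its argument "steps" is a list of rows, each a list of 5 numbers: the opening, from 0 (shut) to 1 (fully open), then the shift along the tool's x, y, z in mm, then the turn about the tool's z in degrees. In form: [[gripper, dx, dy, dz, turn], ...]. A call has 1 to 20 rows; each row is the pose to reach, as a shift and turn from the pose commanded when the call began, along the tool's axes at that moment; what a row does not reach only later rows make up. A row lasts 1/8 s, in which the tool goes at most 62.5 mm and 10.7 degrees, less where a joint would pass 70% of its speed; a pose out of reach is approached as far as the arm can. A call with a gripper value outside its range is refused whole. The fingers move at their own pace and stop on an object; "force" is the grip in N (left out, the last holds). Time passes only in rows, so rows that repeat a pose let the fingers close. It gives the time, the measured TCP pose, the force, the opening and the grip force at its end, in the units of the state.
- monitor.read_state(): the state, without advancing time (a new reading comes with each control period).
- imaging.camera(name): name is "scene" or "top" or "wrist"; returns a dict with "img" (420x560x3 uint8, red, green, blue), "mtx" (3x3 intrinsics, pixels), "view" (4x4, takes a point from world to camera coordinates). Camera axes: x right, y down, z forward; pixel columns grow to the right and rows downward; lengths in mm; the calibration is good to about 2 mm. A picture is of the moment at which its call begins. There is no depth.
- job.sign_off(): hands the job in; it is judged then, once.
Trained networks look in a picture, given as the dict that the camera call returned (one of the last four; its "shot" number tells which), for a name from the list of things; names that differ only in an ending like _2 or _b are one class to them, and where a whole thing is asked for, a point or a joint stands for the part that bears it (a point fixed in the world has none). Each returns a list of dicts, best first, with "p" (0 to 1); they miss things now and then, are a little off and sometimes report something else, mostly with a low value. They report only what shows in the picture. A call takes as long as a camera call.
- find_in(picture, target): "rect" ([centre column, centre row, width, height] in pixels, round what is visible of it).
- trace(picture, target): "region" (420x560 bool, what is visible of it) and "rect" ([centre column, centre row, width, height] in pixels, round what is visible of it).
The state is a dict: "clock": time; "joints": joint angles; "qd": joint speeds; "effort": joint torques, N m; "eef_pos": TCP position; "eef_rot": TCP orientation; "wrist_force": force on the tool from outside, world axes, zero at the start; "moment": the same for the moment, N m; "finger_gap": finger opening in mm; "finger_force": force on a finger pad.
Only numpy, scipy, OpenCV 4.12 (cv2) and the standard library are available. Lean on these libraries where they do the work, as an engineer would, in place of code of your own. Each camera call takes 0.05 s, during which the arm holds its last target. There are 200 camera calls.

## Working session

There is one attempt and no reset: what is moved stays moved. The work goes in short steps, Python scripts to look and compute and a tool call to move; the robot and the scene stay as the last step left them, time stands still between calls to the robot, and variables do not carry over. Pictures are saved under pics/ and viewed, at most 10 in all, crops included, and the job is handed in when it is done.

Besides the shell and the picture viewer there is one more tool, called as a command line: name --pt "numbers of a row" for each row, then --argument value for the rest. arm_command: Moves the arm, as the interface text tells. Its arguments: {"type":"object","properties":{"steps":{"type":"array","items":{"type":"array","items":{"type":"number"}}},"force":{"type":"number"}},"required":["steps"]}

```bash
mkdir -p pics; cat > h.py <<'E'
import numpy as np, cv2
from cell import monitor, imaging, job, find_in, trace
def ray(c,u,v):
    V=np.array(c['view']);R=V[:3,:3];t=V[:3,3]
    d=R.T@np.linalg.inv(np.array(c['mtx']))@np.array([u,v,1.]);return -R.T@t,d/np.linalg.norm(d)
def atz(c,u,v,z):
    o,d=ray(c,u,v);return o+d*(z-o[2])/d[2]
def proj(c,P):
    P=np.atleast_2d(P);V=np.array(c['view']);q=(V[:3,:3]@P.T).T+V[:3,3];q=(np.array(c['mtx'])@q.T).T;return q[:,:2]/q[:,2:]
def save(c,n): cv2.imwrite(f'pics/{n}.png',cv2.cvtColor(c['img'],cv2.COLOR_RGB2BGR))
E
python3 - <<'E'
from h import *
s=monitor.read_state();print({k:np.round(v,3) for k,v in s.items()})
ims=[]
for n in ['scene','top']:
    c=imaging.camera(n);ims.append(c['img']);print(n,np.round(ray(c,280,210),3).tolist())
    for t in ['cop_blue_centre','rest','stand','canister','cop_a_centre','stapler_centre','tape_measure_centre','calculator_centre']:
        print(t,[(np.round(r['rect'],0).tolist(),round(r['p'],2)) for r in find_in(c,t)[:7]])
    save(c,n+'0')
E
```

```text
{'clock': np.float64(0.0), 'joints': array([ 1.196,  0.301,  1.522,  0.   ,  1.321, -0.067]), 'qd': array([-0.   ,  0.   , -0.002, -0.001,  0.001,  0.   ]), 'effort': array([-2.0000e-03, -5.3181e+01, -3.5272e+01,  7.1000e-02,  2.5000e-02,
       -0.0000e+00]), 'eef_pos': array([166.53 , 523.925, 223.86 ]), 'eef_rot': array([-3.14 , -0.   ,  2.834]), 'wrist_force': array([-0.02 , -0.691, -0.142]), 'moment': array([-0.073,  0.042,  0.024]), 'finger_force': np.float64(0.0), 'finger_gap': np.float64(93.895)}
scene [[36.152, 686.067, 1002.609], [0.395, -0.586, -0.708]]
cop_blue_centre [([282.0, 262.0, 22.0, 63.0], 0.93)]
rest [([282.0, 272.0, 39.0, 72.0], 0.93)]
stand [([300.0, 220.0, 36.0, 35.0], 0.59)]
canister [([312.0, 176.0, 55.0, 56.0], 0.76)]
cop_a_centre [([325.0, 160.0, 15.0, 24.0], 0.51)]
stapler_centre [([369.0, 168.0, 25.0, 27.0], 0.73)]
tape_measure_centre [([251.0, 212.0, 16.0, 25.0], 0.55)]
calculator_centre [([230.0, 349.0, 51.0, 40.0], 0.88)]
top [[475.374, -102.474, 1266.168], [0.057, 0.03, -0.998]]
cop_blue_centre [([236.0, 246.0, 53.0, 19.0], 0.69), ([378.0, 206.0, 23.0, 18.0], 0.52)]
rest []
stand [([301.0, 220.0, 26.0, 33.0], 0.88), ([369.0, 196.0, 18.0, 18.0], 0.61)]
canister [([365.0, 198.0, 66.0, 62.0], 0.82), ([352.0, 186.0, 19.0, 21.0], 0.59)]
cop_a_centre [([358.0, 212.0, 18.0, 16.0], 0.66)]
stapler_centre [([417.0, 238.0, 40.0, 18.0], 0.73)]
tape_measure_centre [([286.0, 173.0, 25.0, 16.0], 0.67)]
calculator_centre [([367.0, 197.0, 59.0, 54.0], 0.66), ([155.0, 253.0, 23.0, 39.0], 0.6)]
```

```bash
python3 - <<'E'
import cv2,numpy as np
a=cv2.imread('pics/scene0.png')[120:380,190:400];b=cv2.imread('pics/top0.png')[140:300,130:450]
a=cv2.resize(a,None,fx=1.9,fy=1.9*1,interpolation=3)
b=cv2.resize(b,None,fx=1.25*1,fy=1.25,interpolation=3)
im=np.zeros((600,800,3),np.uint8);a=cv2.resize(a,(400,495));im[:495,:400]=a;im[:200,400:]=b;cv2.imwrite('pics/m0.png',im)
from h import *
c=imaging.camera('top')
def p(n,u,v,z): print(n,np.round(atz(c,u,v,z)))
p('stand',301,220,40);p('can',365,198,97);p('bluemid',236,246,70);p('stap',417,238,30);p('tape',286,173,50);p('calc',155,253,13)
w=imaging.camera('wrist');save(w,'w0');print(np.round(ray(w,280,210),2).tolist(),np.array(w['mtx']).round(1).tolist())
E
```

```text
stand [ 517. -122.   40.]
can [ 567. -287.   97.]
bluemid [452.  51.  70.]
stap [ 461. -433.   30.]
tape [644. -85.  50.]
calc [436. 284.  13.]
[[98.55, 546.35, 384.41], [0.23, -0.08, -0.97]] [[297.1, 0.0, 281.4], [0.0, 297.1, 209.1], [0.0, 0.0, 1.0]]
```

View pics/m0.png

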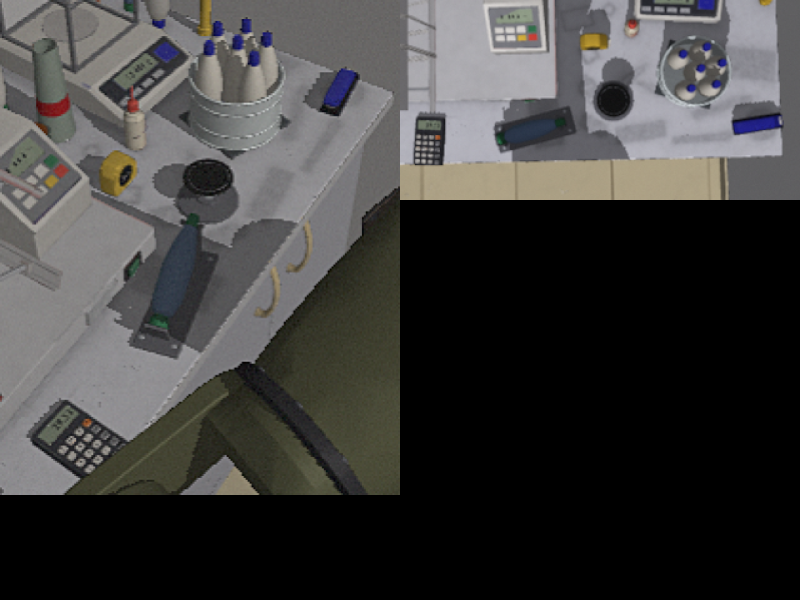

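arm_command --pt "1 -415 -364 0 53" --pt "1 -415 -364 0 53" --pt "1 -415 -364 0 53" --pt "1 -415 -364 0 53" --pt "1 -415 -364 0 53" --pt "1 -415 -364 0 53" --pt "1 -415 -364 0 53" --pt "1 -415 -364 0 53" --pt "1 -415 -364 0 53" --pt "1 -415 -364 0 53" --pt "1 -415 -364 0 53" --pt "1 -415 -364 0 53"

```text
clock: 2.5
eef_pos: [451.5, 52.5, 224.6]
eef_rot: [3.141, -0.0, 1.91]
wrist_force: [0.1, 0.7, 0.1]
finger_gap: 94.0
finger_force: 0.0
```

```bash
python3 - <<'E'
from h import *
s=monitor.read_state();print(s['clock'],s['eef_pos'],s['eef_rot'],np.abs(s['qd']).max(), s['wrist_force'])
c=imaging.camera('wrist');save(c,'w1');print(np.round(ray(c,280,210),3).tolist())
for t in ['cop_blue_centre','rest','stand']:
    for r in trace(c,t)[:2]:
        print(t,np.round(r['rect']).tolist(),round(r['p'],2))
r=trace(c,'cop_blue_centre')[0]['region'];v,u=np.nonzero(r)
P=np.c_[u,v].astype(float);m=P.mean(0);a=np.linalg.svd(P-m,full_matrices=False)[2][0];q=(P-m)@a
print('mean',m,'axis',a,'ends',m+a*q.min(),m+a*q.max(),)
n=np.array([-a[1],a[0]])
for t in np.linspace(q.min(),q.max(),14):
    k=abs(q-t)<3;w=(P-m)[k]@n;print(np.round(m+a*t+n*(w.max()+w.min())/2,1),round(np.ptp(w)+1,1))
E
```

```text
2.5 [451.45300297  52.52622489 224.5657569 ] [ 3.14139804e+00 -2.23985242e-05  1.91031404e+00] 0.0032302871251726857 [0.13423841 0.7090778  0.08041687]
[[427.224, 119.998, 384.535], [0.079, -0.235, -0.969]]
cop_blue_centre [290.0, 202.0, 44.0, 149.0] 0.78
rest [290.0, 193.0, 61.0, 146.0] 0.58
stand [283.0, 326.0, 56.0, 73.0] 0.85
mean [288.30543933 196.66797933] axis [-0.08958899  0.99597882] ends [294.51040649 127.68610864] [281.42776882 273.1284288 ]
[294.7 127.7] 20.1
[293.7 138.9] 23.1
[292.2 150. ] 27.2
[291.2 161.2] 33.1
[290.5 172.4] 35.9
[289.4 183.6] 36.0
[289.  194.9] 37.5
[287.5 206. ] 36.6
[286.3 217.2] 34.3
[285.5 228.4] 30.4
[284.4 239.6] 26.3
[283.8 250.8] 21.2
[282.4 261.9] 15.9
[281.8 273.2] 13.0
```

View pics/w1.png

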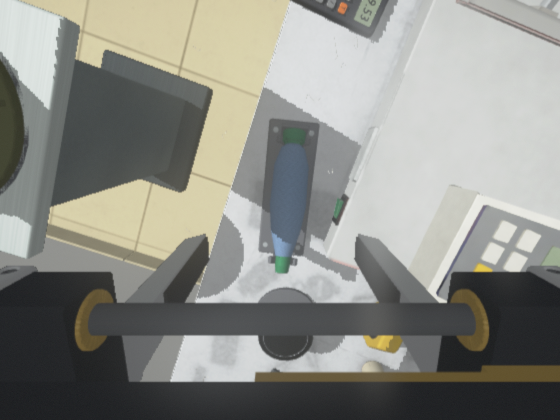

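```bash
cat >> h.py <<'E'
S=np.array([0,16,40,85,112,140,158.]);RR=np.array([13,10,19,20,16,9,7.])
def sil(c,p,d):  # p foot point, d axis
    d=d/np.linalg.norm(d);e=np.cross(d,[0,0,1.]) if abs(d[2])<.95 else np.array([1.,0,0]);e/=np.linalg.norm(e);f=np.cross(d,e)
    th=np.linspace(0,2*np.pi,24)[:,None];m=np.zeros((420,560),np.uint8)
    s=np.linspace(0,158,20);r=np.interp(s,S,RR)
    C=[proj(c,p+d*a+b*(np.cos(th)*e+np.sin(th)*f)) for a,b in zip(s,r)]
    for A,B in zip(C[:-1],C[1:]): cv2.fillConvexPoly(m,cv2.convexHull(np.round(np.r_[A,B]*16).astype(np.int32)),1,shift=4)
    return m>0
E
python3 - <<'E'
from h import *
from scipy.optimize import minimize
c=imaging.camera('wrist');M=trace(c,'cop_blue_centre')[0]['region']
t=np.radians(20)
def cost(q):
    x,y,ps=q;ps/=50;d=np.array([np.cos(ps)*np.cos(t),np.sin(ps)*np.cos(t),np.sin(t)]);m=sil(c,np.array([x,y,64])-79*d,d)
    return 1-(m&M).sum()/(m|M).sum()
b=min((minimize(cost,[450+i,52+j,-1.23*50],method='Nelder-Mead',options=dict(initial_simplex=np.array([[450+i,52+j,-61.5],[455+i,52+j,-61.5],[450+i,60+j,-61.5],[450+i,52+j,-57]]))) for i in(-5,5) for j in (-8,8)),key=lambda r:r.fun)
print(b.x[:2],b.x[2]/50,b.fun)
ps=b.x[2]/50;d=np.array([np.cos(ps)*np.cos(t),np.sin(ps)*np.cos(t),np.sin(t)])
for s in (0,79,110,120,130,158): print(s,np.round(np.r_[b.x[:2],64]+(s-79)*d,1))
T=imaging.camera('top');
for u,v in ((301,220),):print(np.round(atz(T,u,v,40)))
r=find_in(c,'stand')[0]['rect'];print('stand wrist',r,[np.round(atz(c,283,325,z)) for z in(20,40,60)])
E
```

```text
[457.48659329  56.39466658] -1.3313872452344335 0.03781713738630921
0 [439.9 128.5  37. ]
79 [457.5  56.4  64. ]
110 [464.4  28.1  74.6]
120 [466.6  19.   78. ]
130 [468.9   9.8  81.4]
158 [475.1 -15.7  91. ]
[ 517. -122.   40.]
stand wrist [284.0, 324.9, 56.4, 72.9] [array([ 516., -125.,   20.]), array([ 511., -111.,   40.]), array([507., -98.,  60.])]
```

arm_command --pt "0.6 -35 3.3 30 5.7" --pt "0.6 -35 3.3 70 5.7" --pt "0.6 -35 3.3 110 5.7" --pt "0.6 -35 3.3 135 5.7" --pt "0.6 -35 3.3 147 5.7" --pt "0.6 -35 3.3 147 5.7" --pt "0.2 -35 3.3 147 5.7" --pt "0.2 -35 3.3 147 5.7" --pt "0.2 -35 3.3 147 5.7" --pt "0.2 -35 3.3 147 5.7" --pt "0.2 -35 3.3 147 5.7" --force 6

```text
clock: 4.32
eef_pos: [466.9, 19.6, 77.8]
eef_rot: [3.141, 0.0, 1.809]
wrist_force: [1.0, 1.6, 4.1]
finger_gap: 30.6
finger_force: 5.8
```

arm_command --pt "0.1 0 0 -8 0" --pt "0.1 0 0 -20 0" --pt "0.1 0 0 -35 0" --pt "0.1 0 0 -52 0" --pt "0.1 0 0 -70 0" --pt "0.1 0 0 -90 0" --pt "0.1 0 0 -110 0" --pt "0.1 0 0 -130 0" --pt "0.1 0 0 -145 0" --pt "0.1 0 0 -150 0" --pt "0.1 0 0 -150 0" --pt "0.1 0 0 -150 0"

```text
clock: 5.82
eef_pos: [466.3, 19.6, 226.8]
eef_rot: [-3.14, -0.0, 1.809]
wrist_force: [0.4, 0.4, 0.0]
finger_gap: 9.3
finger_force: 0.0
```

```bash
python3 - <<'E'
from h import *
s=monitor.read_state();print(s['clock'],s['eef_pos'],s['wrist_force'],s['moment'],s['finger_gap'])
c=imaging.camera('scene')
for t in ['cop_blue_centre','stand']:
    for r in find_in(c,t)[:2]: print(t,np.round(r['rect']).tolist(),round(r['p'],2))
w=imaging.camera('wrist')
T=imaging.camera('top')
for n,k in(('w',w),('top',T),('scene',c)):
    for r in trace(k,'stand')[:2]: print(n,np.round(r['rect'],1).tolist(),round(r['p'],2))
a=cv2.resize(c['img'][120:320,190:400],(630,600),interpolation=3)[:,:400];b=cv2.resize(w['img'],(400,300))
im=np.zeros((600,800,3),np.uint8);im[:,:400]=cv2.resize(c['img'][120:320,220:355],(400,600));im[:300,400:]=b;im[300:,400:]=cv2.resize(T['img'][130:280,180:380],(400,300))
save(dict(img=im),'m2')
E
```

```text
5.825 [466.32375487  19.60372534 226.81356876] [0.44357278 0.43345167 0.02177608] [-0.05756245  0.02898118 -0.04171178] 9.315607668732866
cop_blue_centre [253.0, 281.0, 39.0, 47.0] 0.61
stand [299.0, 220.0, 32.0, 33.0] 0.75
stand [252.0, 284.0, 39.0, 46.0] 0.69
w [279.2, 285.4, 19.9, 39.7] 0.72
top [301.2, 220.7, 30.8, 28.6] 0.76
scene [300.9, 220.7, 36.1, 34.0] 0.66
```

View pics/m2.png

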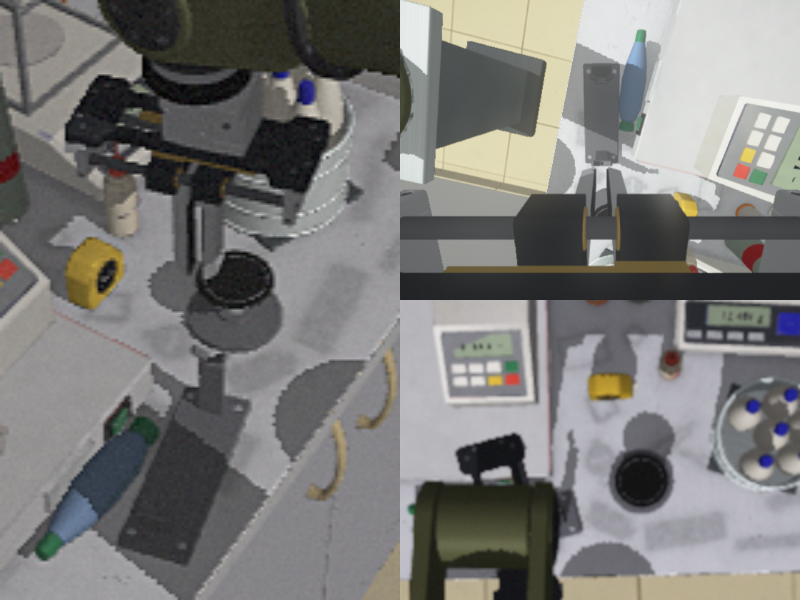

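```bash
cat > fit.py <<'E'
from h import *
from scipy.optimize import minimize
def fit(cams,x0,free=5,step=(6,6,6,.1,.1)):
    Ms=[trace(c,'cop_blue_centre')[0]['region'] for c in cams]
    x0=np.array(x0,float)
    def cost(q):
        x,y,z,ps,t=np.r_[q*step[:free],0*x0[free:]]+x0 if 0 else np.r_[x0[:free]+q*np.array(step[:free]),x0[free:]]
        d=np.array([np.cos(ps)*np.cos(t),np.sin(ps)*np.cos(t),np.sin(t)]);p=np.array([x,y,z])-79*d
        return sum(1-(m&M).sum()/(m|M).sum() for M,m in((M,sil(c,p,d)) for c,M in zip(cams,Ms)))
    best=None
    for k in range(4):
        q0=np.random.default_rng(k).normal(0,.7,free);S0=np.vstack([q0,q0+np.eye(free)*1.5])
        r=minimize(cost,q0,method='Nelder-Mead',options=dict(initial_simplex=S0,maxfev=400))
        if best is None or r.fun<best.fun: best=r
    return np.r_[x0[:free]+best.x*np.array(step[:free]),x0[free:]],best.fun
E
python3 - <<'E'
from fit import *
w=imaging.camera('wrist');s=imaging.camera('scene')
r=trace(w,'cop_blue_centre')[0];print(np.round(r['rect']),r['p'],trace(s,'cop_blue_centre')[0]['rect'])
f=atz(w,631-400,0,0)
foot=atz(w,(630-400)*1.4,128*1.4,15);top=atz(w,(640-400)*1.4,32*1.4,27);print(foot,top)
m=(foot+top)/2;ps=np.arctan2(*(top-foot)[[1,0]])
for cs in ([w],[w,s]):
    x,e=fit(cs,[m[0],m[1],21,ps,.08]);d=np.array([np.cos(x[3])*np.cos(x[4]),np.sin(x[3])*np.cos(x[4]),np.sin(x[4])])
    print(np.round(x,2),round(e,3),'foot',np.round(x[:3]-79*d),'s115',np.round(x[:3]+36*d,1),'top',np.round(x[:3]+79*d))
r=trace(w,'rest')[0];v,u=np.nonzero(r['region'])
for i in (u.argmin(),u.argmax(),v.argmin(),v.argmax()): print('rest corner',np.round(atz(w,u[i],v[i],8)))
for uv in ((690-400,8),(640-400,150)): print('base edge',np.round(atz(w,uv[0]*1.4,uv[1]*1.4,56)))
E
```

```text
[324. 113.  46. 144.] 0.94 [256.6, 286.5, 34.3, 47.0]
[512.05276985  47.73471982  15.        ] [484.99686721 195.67895917  27.        ]
[4.9461e+02 1.1861e+02 1.5710e+01 1.7300e+00 2.6000e-01] 0.045 foot [507.  43.  -4.] s115 [489.2 153.   24.9] top [483. 194.  36.]
[4.9376e+02 1.2140e+02 2.1760e+01 1.7100e+00 8.0000e-02] 0.119 foot [505.  43.  16.] s115 [488.8 157.   24.6] top [483. 199.  28.]
rest corner [408. 129.   8.]
rest corner [467. 145.   8.]
rest corner [410. 133.   8.]
rest corner [463. -39.   8.]
base edge [541. 232.  56.]
base edge [530.  22.  56.]
```

arm_command --pt "0.46 60 25 30 4" --pt "0.46 115 48 60 9" --pt "0.46 129.3 54 90 9" --pt "0.46 129.3 54 130 9" --pt "0.46 129.3 54 155 9" --pt "0.46 129.3 54 170 9" --pt "0.46 129.3 54 180 9" --pt "0.46 129.3 54 188 9" --pt "0.46 129.3 54 188 9" --force 15

```text
clock: 7.75
eef_pos: [488.5, 158.0, 39.4]
eef_rot: [-3.141, 0.0, 1.652]
wrist_force: [0.6, -0.3, -0.1]
finger_gap: 43.2
finger_force: 0.0
```

```bash
python3 - <<'E'
from h import *
s=monitor.read_state();print(s['clock'],s['eef_pos'],s['wrist_force'],s['finger_gap'])
c=imaging.camera('wrist');save(c,'w3')
E
```

```text
7.75 [488.51286049 157.95869444  39.41172119] [ 0.59922915 -0.27957994 -0.12567681] 43.18897463301064
```

View pics/w3.png

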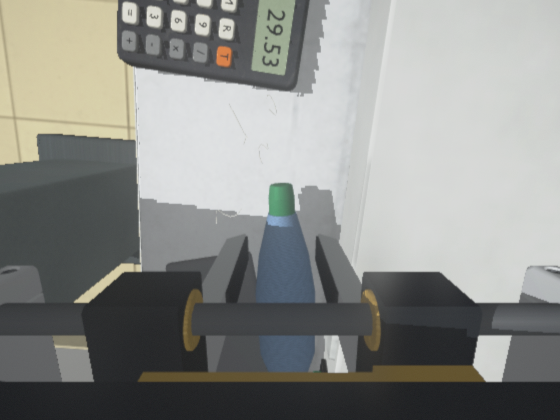

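arm_command --pt "0.46 0 0 6 0" --pt "0.46 0 0 10.5 0" --pt "0.1 0 0 10.5 0" --pt "0.1 0 0 10.5 0" --pt "0.1 0 0 10.5 0" --pt "0.1 0 0 10.5 0" --pt "0.1 -2 0 1 0" --pt "0.1 -6 0.3 -9 0" --pt "0.1 -10 0.6 -18 0" --pt "0.1 -15 0.9 -27 0" --pt "0.1 -21 1.2 -35 0" --pt "0.1 -27 1.6 -43 0" --pt "0.1 -34 2 -50 0" --pt "0.1 -41 2.5 -57 0" --pt "0.1 -41 2.5 -57 0" --force 20

```text
clock: 9.68
eef_pos: [494.6, 116.9, 96.9]
eef_rot: [3.141, -0.0, 1.652]
wrist_force: [-0.3, 0.4, -1.5]
finger_gap: 31.0
finger_force: 19.8
```

```bash
python3 - <<'E'
from fit import *
s=monitor.read_state();print(s['clock'],s['eef_pos'],s['wrist_force'],s['moment'],s['finger_gap'])
c=imaging.camera('scene');w=imaging.camera('wrist')
for k in(c,w):
  for r in trace(k,'cop_blue_centre')[:1]: print(np.round(r['rect']),r['p'])
im=np.zeros((600,800,3),np.uint8);im[:,:400]=cv2.resize(c['img'][180:320,210:303],(400,600),interpolation=3);im[:300,400:]=cv2.resize(w['img'],(400,300))
save(dict(img=im),'m4')
E
```

```text
9.675 [494.63049252 116.89365075  96.9429701 ] [-0.27373078  0.35555358 -1.47405068] [ 0.00534375  0.06679514 -0.00697096] 31.006868750044614
[260. 264.  21.  14.] 0.77
[283. 284.  67. 180.] 0.91
```

View pics/m4.png

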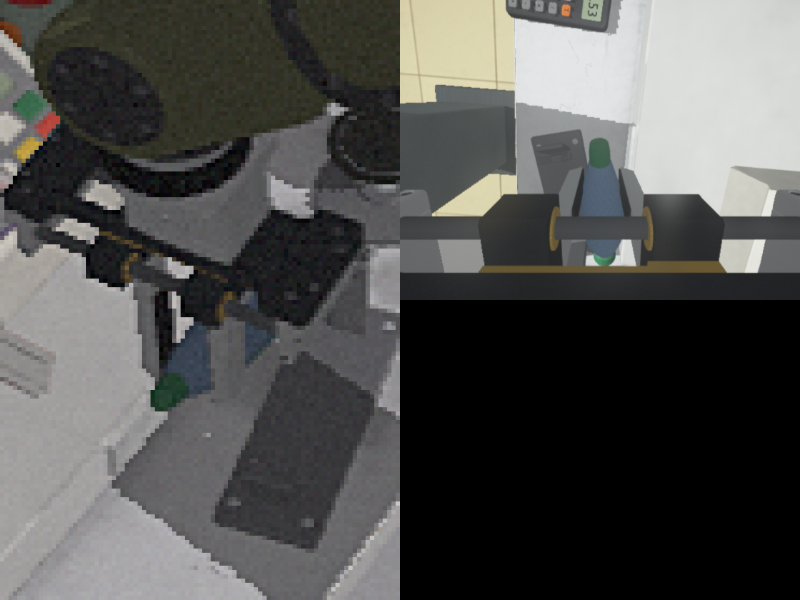

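```bash
cat > tilt.py <<'E'
from h import *
def model(tcp,yaw,t,s): # foot point and axis; axis in plane of tool x
    x=np.array([np.cos(yaw),np.sin(yaw),0]);d=x*np.cos(t)+np.array([0,0,np.sin(t)]);return np.array(tcp)-s*d,d
def tilt(w,st,s0=115,show=None):
    M=trace(w,'cop_blue_centre')[0]['region'];best=[]
    for s in np.arange(s0-12,s0+13,4):
        for t in np.radians(np.arange(0,121,2.5)):
            p,d=model(st['eef_pos'],st['eef_rot'][2],t,s);m=sil(w,p,d)
            best.append((M[~m].sum()+.25*(m&~M)[:240].sum(),np.degrees(t),s,p))
    best.sort(key=lambda b:b[0]);return best[:5]
E
python3 - <<'E'
from tilt import *
st=monitor.read_state();w=imaging.camera('wrist')
for b in tilt(w,st):print(b)
E
```

```text
(np.float64(150.25), np.float64(14.999999999999998), np.int64(115), array([503.20779513,   6.74381475,  66.39814697]))
(np.float64(151.25), np.float64(12.5), np.int64(115), array([503.30501958,   5.55521368,  71.27178156]))
(np.float64(158.25), np.float64(17.5), np.int64(115), array([503.09333221,   8.14316186,  61.58117022]))
(np.float64(163.25), np.float64(10.0), np.int64(115), array([503.38482048,   4.57962121,  76.19279673]))
(np.float64(165.75), np.float64(7.499999999999999), np.int64(115), array([503.44704593,   3.81889444,  81.15182506]))
```

arm_command --pt "0.1 0 0 -15 0" --pt "0.1 0 0 -29 0" --pt "0.1 0 0 -29 0" --pt "0.1 0 0 -29 0" --pt "0.1 0 0 -29 0" --force 11

```text
clock: 10.6
eef_pos: [494.1, 117.3, 125.1]
eef_rot: [-3.141, 0.0, 1.652]
wrist_force: [0.2, -0.3, -1.7]
finger_gap: 31.3
finger_force: 10.7
```

```bash
cat > q.py <<'E'
from tilt import *
import sys
st=monitor.read_state();w=imaging.camera('wrist');save(w,sys.argv[1])
print(st['clock'],np.round(st['eef_pos'],1),np.round(st['wrist_force'],2),np.round(st['moment'],3),round(float(st['finger_gap']),2),round(float(st['finger_force']),1))
for b in tilt(w,st)[:3]:print(b[:3],np.round(b[3]))
E
python3 q.py w5
```

```text
10.6 [494.1 117.3 125.1] [ 0.18 -0.31 -1.7 ] [0.019 0.005 0.007] 31.29 10.7
(np.float64(26.75), np.float64(50.0), np.int64(119)) [500.  41.  34.]
(np.float64(48.25), np.float64(47.5), np.int64(119)) [501.  37.  37.]
(np.float64(53.5), np.float64(47.5), np.int64(123)) [501.  34.  34.]
```

arm_command --pt "0.1 0 0 0 0" --pt "0.1 0 0 0 0" --pt "0.1 0 0 0 0" --force 9

```text
clock: 11.08
eef_pos: [494.3, 117.3, 125.4]
eef_rot: [-3.142, -0.0, 1.652]
wrist_force: [1.0, 0.4, -1.5]
finger_gap: 31.6
finger_force: 8.8
```

```bash
python3 q.py w6
```

```text
11.075 [494.3 117.3 125.4] [ 0.98  0.45 -1.47] [-0.048  0.049  0.009] 31.64 8.8
(np.float64(28.25), np.float64(50.0), np.int64(123)) [501.  39.  31.]
(np.float64(31.5), np.float64(47.5), np.int64(123)) [501.  35.  35.]
(np.float64(38.0), np.float64(50.0), np.int64(119)) [501.  41.  34.]
```

arm_command --pt "0.1 0 0 0 0" --pt "0.1 0 0 0 0" --pt "0.1 0 0 0 0" --force 6

```text
clock: 11.55
eef_pos: [494.3, 117.4, 125.4]
eef_rot: [3.142, 0.0, 1.652]
wrist_force: [-0.3, 0.1, -1.4]
finger_gap: 30.0
finger_force: 5.7
```

```bash
python3 q.py w7
```

```text
11.55 [494.3 117.4 125.4] [-0.27  0.14 -1.45] [-0.036  0.114  0.011] 29.96 5.7
(np.float64(102.0), np.float64(52.50000000000001), np.int64(107)) [500.  52.  41.]
(np.float64(104.25), np.float64(77.5), np.int64(103)) [496.  95.  25.]
(np.float64(104.25), np.float64(80.0), np.int64(103)) [496. 100.  24.]
```

```bash
python3 - <<'E'
from h import *
w=imaging.camera('wrist');c=imaging.camera('scene');r=trace(w,'cop_blue_centre')
print([(x['rect'],x['p']) for x in r]);rs=trace(c,'cop_blue_centre');print([(x['rect'],x['p']) for x in rs])
im=np.zeros((420,800,3),np.uint8);im[:,:560]=w['img'];im[:360,560:]=cv2.resize(c['img'][180:320,210:303],(240,360),interpolation=3)
save(dict(img=im),'m7')
E
```

```text
[([282.6, 256.2, 57.1, 96.4], 0.58)]
[([258.9, 268.1, 16.4, 42.9], 0.85)]
```

View pics/m7.png

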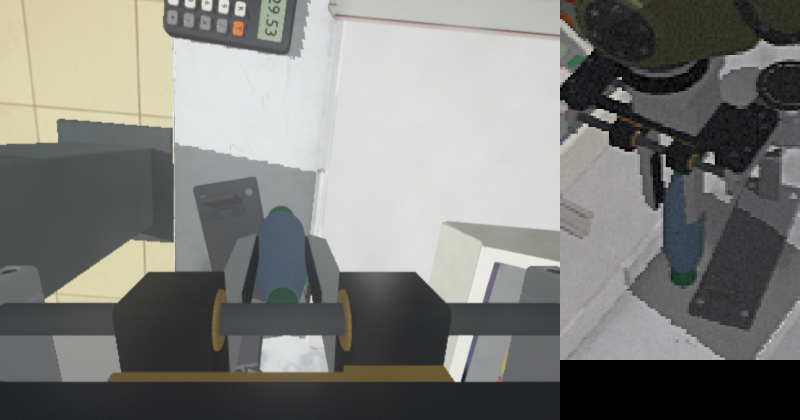

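```bash
cat > tilt.py <<'E'
from h import *
def model(tcp,yaw,t,s):
    x=np.array([np.cos(yaw),np.sin(yaw),0]);d=x*np.cos(t)+np.array([0,0,np.sin(t)]);return np.array(tcp)-s*d,d
def tilt(w,st,s0=117,cams=None):
    cams=[w]+(cams or []);Ms=[trace(c,'cop_blue_centre')[0]['region'] for c in cams];best=[]
    for s in np.arange(s0-12,s0+13,4):
        for t in np.radians(np.arange(0,151,2.5)):
            p,d=model(st['eef_pos'],st['eef_rot'][2],t,s);e=0
            for i,(c,M) in enumerate(zip(cams,Ms)):
                m=sil(c,p,d);o=(m&~M)[:240] if i==0 else (m&~M)[270:]
                e+=(M[~m].sum()+.6*o.sum())*(1 if i==0 else 3)
            best.append((e,np.degrees(t),s,p))
    best.sort(key=lambda b:b[0]);return best[:5]
E
sed -i "s/^for b in.*/c=imaging.camera('scene')\nfor b in tilt(w,st,cams=[c])[:3]:print(b[:3],np.round(b[3]))/" q.py; python3 q.py w8
```

```text
11.85 [494.3 117.3 125.5] [-0.55  0.75 -1.05] [-0.056  0.06   0.024] 29.96 5.7
(np.float64(426.0), np.float64(87.5), np.int64(105)) [495. 113.  21.]
(np.float64(442.0), np.float64(87.5), np.int64(109)) [495. 113.  17.]
(np.float64(474.4), np.float64(85.0), np.int64(105)) [495. 108.  21.]
```

```bash
python3 - <<'E'
from h import *
w=imaging.camera('wrist');c=imaging.camera('scene')
def x(u,v):
    o1,d1=ray(w,*u);o2,d2=ray(c,*v);A=np.c_[d1,-d2];t=np.linalg.lstsq(A,o2-o1,rcond=None)[0];return (o1+d1*t[0]).round(1),(o2+d2*t[1]).round(1)
for n,p in (('foot',((280,211),(257.7,289))),('foot2',((280,211),(257.7,287)))): print(n,x(*p))
for z in(10,20,30): print('sc',atz(c,257.7,288,z).round(1),'w',atz(w,280,211,z).round(1))
for z in (150,160,165,170): print('top w',atz(w,284,297,z).round(1))
E
```

```text
foot (array([492.8, 114. ,  -2.9]), array([493.4, 115. ,  -3.2]))
foot2 (array([492.6, 116.6,   7.1]), array([492.1, 116. ,   7.3]))
sc [489.2 120.   10. ] w [492.5 117.4  10. ]
sc [484.6 125.7  20. ] w [492.4 120.   20. ]
sc [480.  131.4  30. ] w [492.2 122.6  30. ]
top w [495.9 108.8 150. ]
top w [495.3 114.7 160. ]
top w [495.  117.6 165. ]
top w [494.7 120.6 170. ]
```

arm_command --pt "0.1 0 0 0 0" --pt "0.1 0 0 -10 0" --pt "0.1 0 0 -30 0" --pt "0.1 0 0 -55 0" --pt "0.1 -5 0 -75 0" --pt "0.1 -20 0 -85 0" --pt "0.1 -50 1 -85 0" --pt "0.1 -85 1 -85 0" --pt "0.1 -125 2 -85 0" --pt "0.1 -165 2 -85 0" --pt "0.1 -200 2.5 -85 0" --pt "0.1 -223 3 -85 0" --pt "0.1 -233 3 -85 0" --pt "0.1 -233 3 -85 0" --pt "0.1 -233 3 -85 0" --force 25

```text
clock: 14.02
eef_pos: [516.2, -114.0, 210.5]
eef_rot: [-3.142, -0.0, 1.653]
wrist_force: [-0.7, -0.3, -2.3]
finger_gap: 28.0
finger_force: 23.9
```

```bash
python3 - <<'E'
from tilt import *
st=monitor.read_state();print(st['clock'],st['eef_pos'].round(1),st['wrist_force'].round(2),st['finger_gap'])
w=imaging.camera('wrist');c=imaging.camera('scene');T=imaging.camera('top')
for n,k in(('w',w),('s',c),('t',T)):
  for t in('cop_blue_centre','stand','canister'):
    print(n,t,[(np.round(x['rect'],1).tolist(),round(x['p'],2)) for x in trace(k,t)[:2]])
im=np.zeros((600,800,3),np.uint8);im[:,:400]=cv2.resize(c['img'][140:260,255:335],(400,600),interpolation=3);im[:300,400:]=cv2.resize(w['img'],(400,300));im[300:,400:]=cv2.resize(T['img'][130:280,240:440],(400,300),interpolation=3)
save(dict(img=im),'m9')
E
```

```text
14.025 [ 516.2 -114.   210.5] [-0.68 -0.28 -2.26] 27.973713679857617
w cop_blue_centre [([281.5, 257.0, 56.4, 97.6], 0.95)]
w stand []
w canister [([281.9, 329.6, 56.4, 92.6], 0.96)]
s cop_blue_centre [([301.6, 179.8, 17.5, 53.2], 0.58)]
s stand [([298.2, 219.8, 34.2, 35.0], 0.77)]
s canister [([315.8, 176.4, 57.3, 52.1], 0.75), ([283.4, 271.6, 39.4, 72.9], 0.58)]
t cop_blue_centre []
t stand []
t canister [([366.2, 198.1, 63.5, 59.8], 0.74)]
```

View pics/m9.png

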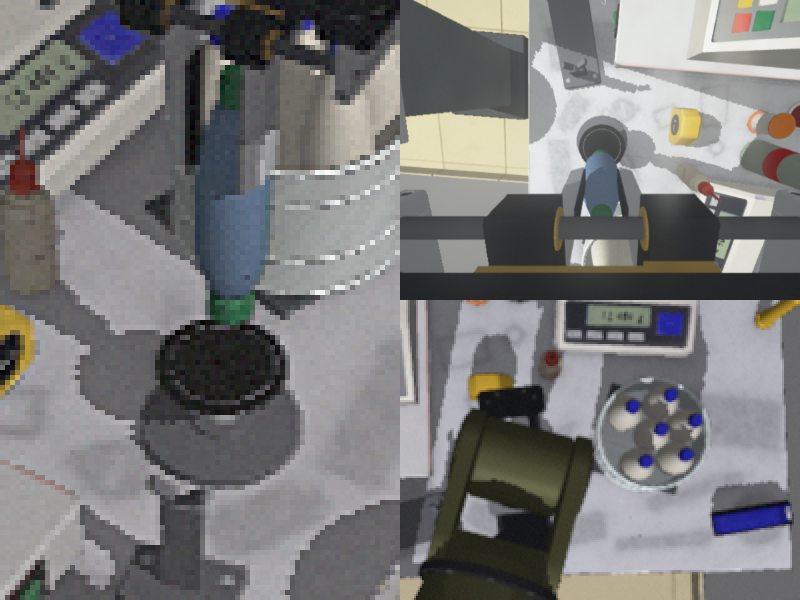

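```bash
cat >> h.py <<'E'
def tri(w,u,c,v):
    o1,d1=ray(w,*u);o2,d2=ray(c,*v);t=np.linalg.lstsq(np.c_[d1,-d2],o2-o1,rcond=None)[0];return ((o1+d1*t[0]+o2+d2*t[1])/2).round(1),np.linalg.norm(o1+d1*t[0]-o2-d2*t[1]).round(1)
E
python3 - <<'E'
from h import *
w=imaging.camera('wrist');c=imaging.camera('scene');T=imaging.camera('top')
print('stand',tri(w,(283,198),c,(299.4,212.6)))
for z in (20,25,30,40): print(z,atz(w,283,198,z).round(1),atz(c,299.4,212.6,z).round(1),atz(T,301,220,z).round(1))
# foot: green foot bottom in scene
print('foot/top',[atz(c,255+232*.2,140+318*.2,z).round(1) for z in(80,90,95)])
# blue tops: colour segmentation
hsv=cv2.cvtColor(T['img'],cv2.COLOR_RGB2HSV);m=cv2.inRange(hsv,(110,120,70),(130,255,255))
n,l,s,ce=cv2.connectedComponentsWithStats(m)
for i in range(1,n):
    if s[i,4]>8: print(s[i,4],ce[i].round(1),atz(T,*ce[i],160).round(1))
g=trace(T,'canister')[0]['region'];v,u=np.nonzero(g);print('can rim box',u.min(),u.max(),v.min(),v.max())
for uv in ((652/2+240,433/2+130),): print('rim centre',atz(T,*uv,97).round(1))
E
```

```text
stand (array([ 514.7, -111. ,   59.9]), np.float64(6.2))
20 [ 518.  -117.5   20. ] [ 532.5 -147.    20. ] [ 517.4 -122.4   20. ]
25 [ 517.9 -116.5   25. ] [ 530.  -142.7   25. ] [ 517.3 -122.3   25. ]
30 [ 517.8 -115.4   30. ] [ 527.5 -138.5   30. ] [ 517.1 -122.2   30. ]
40 [ 517.6 -113.3   40. ] [ 522.4 -130.    40. ] [ 516.7 -122.1   40. ]
foot/top [array([ 515.2, -127.6,   80. ]), array([ 510. , -118.8,   90. ]), array([ 507.4, -114.4,   95. ])]
213 [308.5  52.7] [ 928.7 -149.9  160. ]
37 [426.   94.8] [ 812.8 -435.3  160. ]
155 [374.7 141.4] [ 700.7 -305.6  160. ]
35 [375.3 176.9] [ 613.3 -303.9  160. ]
34 [356.1 182.6] [ 600.5 -256.9  160. ]
32 [387.4 189.8] [ 581. -332.  160.]
32 [370.4 193.9] [ 571.8 -290.4  160. ]
33 [382.9 206.8] [ 539.8 -319.6  160. ]
31 [362.7 209.9] [ 533.5 -270.5  160. ]
348 [414.7 239.5] [ 458.8 -392.6  160. ]
can rim box 336 394 168 225
rim centre [ 183.4 -771.8   97. ]
```

arm_command --pt "0.1 0 0 6 0" --pt "0.1 0 0 16 0" --pt "0.1 0 0 24 0" --pt "0.1 0 0 28 0" --pt "0.1 0 0 28 0" --pt "0.1 0 0 30 0" --pt "0.1 0 0 32 0" --pt "0.1 0 0 32 0" --force 14

```text
clock: 15.82
eef_pos: [516.2, -114.6, 178.4]
eef_rot: [-3.141, -0.0, 1.652]
wrist_force: [-0.7, 0.2, -1.3]
finger_gap: 28.8
finger_force: 13.4
```

arm_command --pt "0.1 0 0 1.5 0" --pt "0.1 0 0 3 0" --pt "0.1 0 0 3 0"

```text
clock: 16.2
eef_pos: [516.2, -114.6, 175.3]
eef_rot: [-3.141, -0.0, 1.652]
wrist_force: [0.9, 1.0, -1.0]
finger_gap: 28.7
finger_force: 13.4
```

arm_command --pt "0.1 0 0 2 0" --pt "0.1 0 0 4 0" --pt "0.1 0 0 4 0"

```text
clock: 16.58
eef_pos: [517.3, -114.8, 173.5]
eef_rot: [3.138, 0.001, 1.652]
wrist_force: [-2.0, 2.5, 15.4]
finger_gap: 29.1
finger_force: 15.0
```

arm_command --pt "0.1 0 0 1.5 0" --pt "0.1 0 0 3 0" --pt "0.1 0 0 3 0"

```text
clock: 16.95
eef_pos: [517.9, -114.9, 171.5]
eef_rot: [3.135, 0.002, 1.652]
wrist_force: [0.1, 1.1, 16.7]
finger_gap: 27.6
finger_force: 14.4
```

arm_command --pt "0.1 0 0 -2 0" --pt "0.1 0 0 -3 0"

```text
clock: 17.2
eef_pos: [516.3, -114.7, 171.6]
eef_rot: [3.141, 0.0, 1.652]
wrist_force: [-0.4, -0.4, -0.8]
finger_gap: 12.0
finger_force: 0.0
```

```bash
python3 - <<'E'
from h import *
st=monitor.read_state();print(st['clock'],st['eef_pos'].round(1),st['wrist_force'].round(2),st['finger_gap'])
c=imaging.camera('scene');w=imaging.camera('wrist')
im=np.zeros((600,800,3),np.uint8);im[:,:400]=cv2.resize(c['img'][140:260,255:335],(400,600),interpolation=3);im[:300,400:]=cv2.resize(w['img'],(400,300))
save(dict(img=im),'m10')
E
```

```text
17.2 [ 516.3 -114.7  171.6] [-0.4  -0.42 -0.81] 12.019743561198945
```

View pics/m10.png

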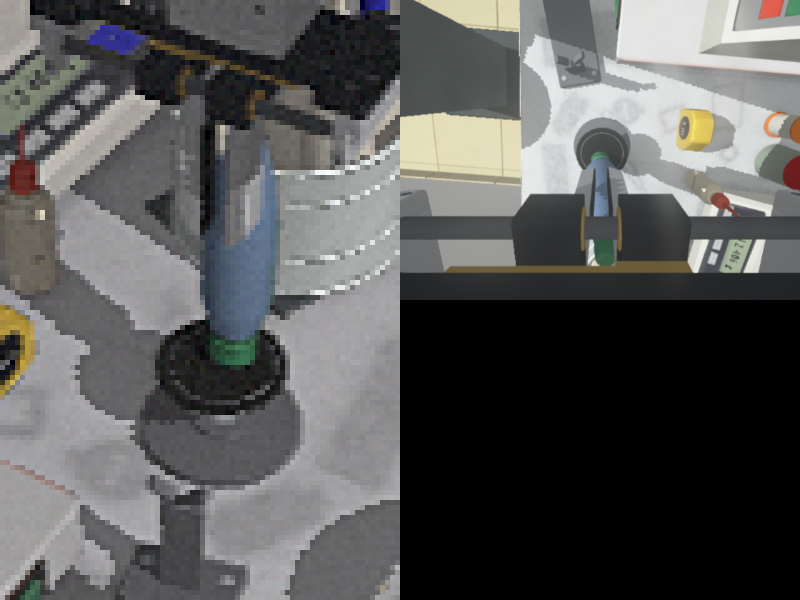

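arm_command --pt "0.6 0 0 0 0"

```text
clock: 17.42
eef_pos: [516.1, -114.7, 171.1]
eef_rot: [-3.141, -0.0, 1.652]
wrist_force: [0.2, 0.3, 0.0]
finger_gap: 16.6
finger_force: 0.0
```

```bash
python3 - <<'E'
from fit import *
st=monitor.read_state();print(st['clock'],st['eef_pos'].round(1),st['wrist_force'].round(2),st['finger_gap'])
w=imaging.camera('wrist');c=imaging.camera('scene')
for k in (w,c): print([(np.round(r['rect']),r['p']) for r in find_in(k,'cop_blue_centre')])
x,e=fit([w],[518,-135,130,-1.57,1.4]);print(np.round(x,2),e)
save(w,'w11');save(c,'s11')
E
```

```text
17.425 [ 516.1 -114.7  171.1] [0.18 0.29 0.01] 16.577442746016114
[(array([288., 295.,  48., 160.]), 0.6)]
[(array([301., 189.,  10.,  46.]), 0.7)]
[ 518.44 -152.05   61.14   -0.96    1.52] 0.40732816261032356
```

arm_command --pt "0.6 0 0 0 0" --pt "0.6 0 0 0 0" --pt "0.6 0 0 0 0"

```text
clock: 18.05
eef_pos: [516.3, -114.6, 171.4]
eef_rot: [-3.142, -0.0, 1.652]
wrist_force: [0.5, 0.6, 0.2]
finger_gap: 56.3
finger_force: 0.0
```

```bash
python3 - <<'E'
from fit import *
st=monitor.read_state();print(st['clock'],st['eef_pos'].round(1),st['finger_gap'])
w=imaging.camera('wrist');c=imaging.camera('scene')
for k in (w,c): print([(np.round(r['rect']),r['p']) for r in find_in(k,'cop_blue_centre')])
im=np.zeros((420,800,3),np.uint8);im[:,:560]=w['img'];im[:360,560:]=cv2.resize(c['img'][140:260,255:335],(240,360),interpolation=3)
save(dict(img=im),'m12')
E
```

```text
18.05 [ 516.3 -114.6  171.4] 56.26294795706307
[(array([310., 303.,  88., 146.]), 0.56)]
[(array([300., 180.,  11.,  54.]), 0.61)]
```

View pics/m12.png

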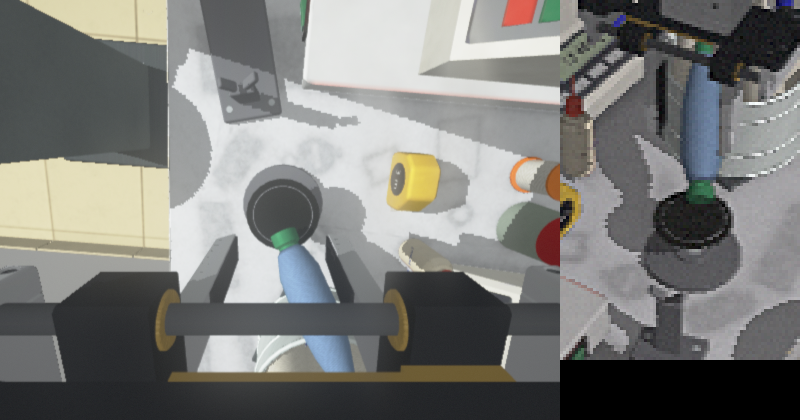

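```bash
python3 - <<'E'
from fit import *
w=imaging.camera('wrist');c=imaging.camera('scene');st=monitor.read_state();print(st['clock'],st['wrist_force'].round(2))
Mw=trace(w,'cop_blue_centre')[0];Mc=trace(c,'cop_blue_centre')[0];print(Mw['rect'],Mc['rect'])
best=[]
R=np.random.default_rng(0)
from scipy.optimize import differential_evolution as de
def cost(q):
    x,y,z,ax,ay=q;d=np.array([ax,ay,1]);m=sil(w,np.array([x,y,z]),d);n=sil(c,np.array([x,y,z]),d)
    M,N=Mw['region'],Mc['region']
    # out-of-mask pixels count only where likely not occluded
    return M[~m].sum()+.3*(m&~M).sum()+4*(N[~n].sum()+.3*(n&~N).sum())
r=de(cost,[(495,545),(-165,-105),(30,75),(-1,1.5),(-2,.5)],maxiter=40,popsize=10,seed=1)
x=r.x;d=np.array([x[3],x[4],1]);d/=np.linalg.norm(d);print(r.x.round(2),r.fun,'dir',d.round(2),'tilt',np.degrees(np.arccos(d[2])),'top',(x[:3]+158*d).round())
E
```

```text
18.35 [-0.23 -0.31  0.75]
[312.8, 300.6, 87.7, 144.7] [300.0, 179.2, 12.4, 54.0]
[ 516.9  -130.5    66.34    1.11   -1.93] 1046.0 dir [ 0.46 -0.79  0.41] tilt 65.83357984640202 top [ 589. -255.  131.]
```

arm_command --pt "0.58 0 0 -35 0" --pt "0.58 -10 4 -45 -8" --pt "0.58 -60 23 -45 -18" --pt "0.58 -85.2 32.5 -30 -25.6" --pt "0.58 -85.2 32.5 10 -25.6" --pt "0.58 -85.2 32.5 45 -25.6" --pt "0.58 -85.2 32.5 61 -25.6" --pt "0.58 -85.2 32.5 61 -25.6" --pt "0.2 -85.2 32.5 61 -25.6" --pt "0.2 -85.2 32.5 61 -25.6" --pt "0.2 -85.2 32.5 61 -25.6" --force 20

```text
clock: 19.82
eef_pos: [556.0, -197.0, 111.3]
eef_rot: [3.141, 0.001, 2.099]
wrist_force: [0.6, 1.0, 2.2]
finger_gap: 38.3
finger_force: 20.0
```

arm_command --pt "0.2 0 0 -25 0" --pt "0.2 0 0 -55 0" --pt "0.2 20 -25 -60 6" --pt "0.2 50 -58 -60 14" --pt "0.2 75 -85 -50 22" --pt "0.2 75 -85 -20 25.6" --pt "0.2 75 -85 15 25.6" --pt "0.2 75 -85 35 25.6" --pt "0.2 75 -85 50 25.6" --pt "0.2 75 -85 62 25.6" --pt "0.2 75 -85 72 25.6" --pt "0.2 75 -85 80 25.6" --pt "0.2 75 -85 85 25.6" --pt "0.2 75 -85 85 25.6"

```text
clock: 21.58
eef_pos: [445.3, -175.6, 26.6]
eef_rot: [3.139, 0.002, 1.652]
wrist_force: [-1.8, -1.7, 14.4]
finger_gap: 38.8
finger_force: 20.0
```

```bash
cat > see.py <<'E'
from h import *
from scipy.optimize import differential_evolution as de
def pose(b,names=('wrist','scene'),wt=(1,3),out=.5):
    cs=[imaging.camera(n) for n in names];Ms=[(trace(c,'cop_blue_centre') or [None])[0] for c in cs]
    print([(np.round(M['rect']).tolist(),round(M['p'],2)) if M else None for M in Ms])
    def cost(q):
        x,y,z,ps,t=q;d=np.array([np.cos(ps)*np.cos(t),np.sin(ps)*np.cos(t),np.sin(t)]);e=0
        for c,M,k in zip(cs,Ms,wt):
            if M is None: continue
            m=sil(c,np.array([x,y,z]),d);M=M['region'];e+=k*(M[~m].sum()+out*(m&~M).sum())/M.sum()
        return e
    r=de(cost,b,maxiter=25,popsize=8,seed=1);q=r.x;d=np.array([np.cos(q[3])*np.cos(q[4]),np.sin(q[3])*np.cos(q[4]),np.sin(q[4])])
    return q[:3],d,r.fun,cs
E
python3 - <<'E'
from see import *
st=monitor.read_state();print(st['clock'],st['eef_pos'].round(1),st['wrist_force'].round(2),st['finger_gap'])
p,d,e,cs=pose([(415,455),(-130,-60),(0,40),(-1.9,-1.2),(-.1,.5)])
print('foot',p.round(1),'d',d.round(3),'tilt',np.degrees(np.arcsin(d[2])).round(1),e)
s=(st['eef_pos']-p)@d;print('s',s)
im=np.zeros((420,800,3),np.uint8);im[:,:560]=cs[0]['img'];im[:360,560:]=cv2.resize(cs[1]['img'][140:260,255:335],(240,360),interpolation=3);save(dict(img=im),'m13')
E
```

```text
21.575 [ 445.3 -175.6   26.6] [-1.83 -1.72 14.37] 38.77770280584994
[([280.0, 241.0, 73.0, 254.0], 0.56), ([326.0, 225.0, 21.0, 35.0], 0.9)]
foot [433.3 -88.3  28.5] d [ 0.143 -0.988 -0.063] tilt -3.6 0.46625194239323664
s 88.03687975817176
```

arm_command --pt "0.58 0 0 -2 0" --pt "0.58 0 0 -3 0" --pt "0.58 0 0 -3 0" --pt "0.58 -20 1 -3 0" --pt "0.58 -30 1.5 -3 0" --pt "0.2 -30 1.5 -3 0" --pt "0.2 -30 1.5 -3 0" --pt "0.2 -30 1.5 -3 0" --pt "0.2 -30 1.5 -3 0" --pt "0.2 -30 1.5 -12 0" --pt "0.2 -30 1.5 -27 0" --pt "0.2 -30 1.5 -44 0" --pt "0.2 -30 1.5 -62 0" --pt "0.2 -30 1.5 -80 0" --pt "0.2 -30 1.5 -93 0" --pt "0.2 -30 1.5 -100 0" --pt "0.2 -30 1.5 -100 0" --force 10

```text
clock: 23.9
eef_pos: [448.4, -204.8, 125.8]
eef_rot: [3.141, 0.0, 1.652]
wrist_force: [0.0, 0.3, -1.3]
finger_gap: 31.2
finger_force: 9.3
```

```bash
cat > q2.py <<'E'
from see import *
import sys
st=monitor.read_state();w=imaging.camera('wrist');c=imaging.camera('scene')
print(st['clock'],st['eef_pos'].round(1),st['wrist_force'].round(2),st['moment'].round(3),round(float(st['finger_gap']),1))
yaw=st['eef_rot'][2];x=np.array([np.cos(yaw),np.sin(yaw),0]);Ms=[(trace(k,'cop_blue_centre') or [None])[0] for k in(w,c)]
print([(np.round(M['rect']).tolist(),round(M['p'],2)) if M else None for M in Ms])
L=[]
for t in np.arange(-10,120,3):
  for s in (112,116,120,124):
    a=np.radians(t);d=-x*np.cos(a)+np.array([0,0,np.sin(a)]);p=st['eef_pos']-s*d;e=0
    for k,M,wt in zip((w,c),Ms,(1,1)):
        if M is None: continue
        R=M['region'];m=sil(k,p,d);e+=wt*(R[~m].sum()+.3*(m&~R).sum())/R.sum()
    L.append((round(float(e),3),int(t),s,p.round()))
L.sort(key=lambda l:l[0]);print(L[:4])
save(w,sys.argv[1]);save(c,sys.argv[1]+'s')
E
python3 q2.py a14
```

```text
23.9 [ 448.4 -204.8  125.8] [ 0.05  0.32 -1.27] [-0.088  0.074  0.037] 31.2
[([284.0, 231.0, 66.0, 143.0], 0.97), ([334.0, 199.0, 17.0, 55.0], 0.56)]
[(0.154, 68, 124, array([ 445., -159.,   11.])), (0.159, 65, 124, array([ 444., -153.,   13.])), (0.169, 65, 120, array([ 444., -154.,   17.])), (0.176, 68, 120, array([ 445., -160.,   15.]))]
```

arm_command --pt "0.2 0 0 0 0" --pt "0.2 0 0 0 0" --pt "0.2 0 0 0 0" --force 6

```text
clock: 24.48
eef_pos: [448.3, -204.8, 125.4]
eef_rot: [-3.141, -0.0, 1.652]
wrist_force: [-0.2, 0.2, -1.6]
finger_gap: 30.0
finger_force: 5.5
```

```bash
python3 q2.py a15
```

```text
24.475 [ 448.3 -204.8  125.4] [-0.16  0.25 -1.55] [-0.019  0.047  0.036] 30.0
[([282.0, 232.0, 64.0, 117.0], 0.86), ([335.0, 198.0, 16.0, 48.0], 0.9)]
[(0.238, 74, 124, array([ 446., -171.,    6.])), (0.242, 71, 124, array([ 445., -165.,    8.])), (0.254, 77, 124, array([ 446., -177.,    5.])), (0.257, 74, 120, array([ 446., -172.,   10.]))]
```

arm_command --pt "0.2 0 0 0 0" --pt "0.2 0 0 0 0" --pt "0.2 0 0 0 0" --force 4

```text
clock: 25.05
eef_pos: [448.3, -204.8, 125.5]
eef_rot: [-3.142, 0.0, 1.652]
wrist_force: [-0.8, 0.2, -1.9]
finger_gap: 29.0
finger_force: 3.6
```

```bash
python3 q2.py a16
```

```text
25.05 [ 448.3 -204.8  125.5] [-0.79  0.18 -1.92] [-0.105  0.033 -0.   ] 29.0
[([282.0, 224.0, 65.0, 57.0], 0.76), ([338.0, 196.0, 10.0, 33.0], 0.67)]
[(0.568, 86, 124, array([ 448., -196.,    2.])), (0.581, 83, 124, array([ 447., -190.,    2.])), (0.589, 89, 124, array([ 448., -203.,    1.])), (0.602, 86, 120, array([ 448., -196.,    6.]))]
```

arm_command --pt "0.2 0 0 0 0" --pt "0.2 0 0 -12 0" --pt "0.2 0 0 -35 0" --pt "0.2 2 2 -60 0" --pt "0.2 12 12 -75 0" --pt "0.2 32 32 -77 0" --pt "0.2 55 54 -77 0" --pt "0.2 69 68 -75 0" --pt "0.2 75 74.5 -70 0" --pt "0.2 75 74.5 -63 0" --pt "0.2 75 74.5 -58 0" --pt "0.2 75 74.5 -55 0" --pt "0.2 75 74.5 -55 0" --force 25

```text
clock: 26.88
eef_pos: [516.2, -124.3, 180.3]
eef_rot: [-3.141, -0.0, 1.652]
wrist_force: [-0.0, -0.5, 0.3]
finger_gap: 18.8
finger_force: 0.0
```

```bash
python3 q2.py a17
```

```text
26.875 [ 516.2 -124.3  180.3] [-0.02 -0.46  0.33] [-0.052  0.046 -0.012] 18.8
[([220.0, 170.0, 60.0, 144.0], 0.96), ([317.0, 235.0, 20.0, 44.0], 0.56)]
[(2.396, 119, 124, array([ 521., -184.,   72.])), (2.403, 116, 124, array([ 521., -178.,   69.])), (2.404, 119, 120, array([ 521., -182.,   75.])), (2.41, 116, 120, array([ 520., -177.,   72.]))]
```

View pics/a17.png

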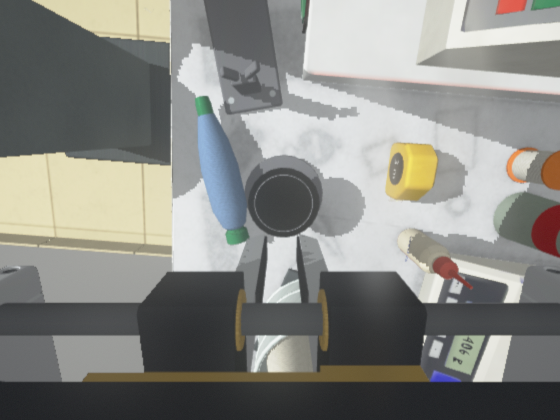

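```bash
python3 - <<'E'
from see import *
p,d,e,cs=pose([(420,490),(-200,-130),(5,30),(1.2,2.4),(-.1,.2)],names=('wrist','scene'),wt=(1,1))
st=monitor.read_state();print(st['clock'],'foot',p.round(1),'d',d.round(3),e)
for s in(120,140,147,150,158): print(s,(p+s*d).round(1))
for uv in((228,112),(282,103),(206,0)): print('plate',atz(cs[0],*uv,8).round(1))
print('yaw axis',np.degrees(np.arctan2(d[1],d[0])))
E
```

```text
[([220.0, 172.0, 58.0, 147.0], 0.74), ([317.0, 236.0, 18.0, 45.0], 0.83)]
27.275 foot [ 471.2 -174.9   18.4] d [-0.283  0.959  0.026] 0.0746082908785954
120 [437.3 -59.9  21.6]
140 [431.6 -40.7  22.1]
147 [429.6 -34.   22.3]
150 [428.8 -31.1  22.4]
158 [426.5 -23.4  22.6]
plate [451.7 -34.6   8. ]
plate [508.3 -20.9   8. ]
plate [426.2  68.2   8. ]
yaw axis 106.42161127624345
```

arm_command --pt "0.34 50 -40 20 -6" --pt "0.34 92 -75 60 -11.7" --pt "0.34 98 -79.2 105 -11.7" --pt "0.34 98 -79.2 138 -11.7" --pt "0.34 98 -79.2 149 -11.7" --pt "0.34 98 -79.2 149 -11.7" --pt "0.03 98 -79.2 149 -11.7" --pt "0.03 98 -79.2 149 -11.7" --pt "0.03 98 -79.2 149 -11.7" --pt "0.03 98 -79.2 149 -11.7" --pt "0.03 95 -78.6 129 -11.7" --pt "0.03 88 -77 104 -11.7" --pt "0.03 78.4 -75 79 -11.7" --pt "0.03 63.7 -72 54 -11.7" --pt "0.03 44 -68 31 -11.7" --pt "0.03 21.6 -63 11 -11.7" --pt "0.03 0 -58.7 -3 -11.7" --pt "0.03 -17.6 -55 -11 -11.7" --pt "0.03 -24.5 -53.6 -13 -11.7" --force 12

```text
clock: 29.65
eef_pos: [465.1, -153.4, 193.4]
eef_rot: [-3.141, -0.0, 1.856]
wrist_force: [0.4, 0.3, -1.8]
finger_gap: 15.9
finger_force: 12.2
```

arm_command --pt "0.03 0 0 0 0" --pt "0.03 0 0 0 0" --pt "0.03 0 0 0 0" --force 5

```text
clock: 30.02
eef_pos: [464.9, -152.2, 193.2]
eef_rot: [-3.141, -0.0, 1.857]
wrist_force: [0.4, -0.4, -0.5]
finger_gap: 15.6
finger_force: 4.8
```

```bash
cat > q3.py <<'E'
from see import *
import sys
st=monitor.read_state();c=imaging.camera(sys.argv[2]);M=trace(c,'cop_blue_centre');sg=int(sys.argv[3])
print(st['clock'],st['eef_pos'].round(1),st['wrist_force'].round(2),round(float(st['finger_gap']),1),[(np.round(m['rect']).tolist(),round(m['p'],2)) for m in M[:2]])
save(c,sys.argv[1]);R=M[0]['region']
yaw=st['eef_rot'][2];x=np.array([np.cos(yaw),np.sin(yaw),0]);L=[]
for t in np.arange(30,130,2):
  for s in (144,148,152):
    a=np.radians(t);d=sg*x*np.cos(a)+np.array([0,0,np.sin(a)]);p=st['eef_pos']-s*d;m=sil(c,p,d)
    L.append((round(float((R[~m].sum()+.3*(m&~R).sum())/R.sum()),3),int(t),s,p.round().tolist()))
L.sort(key=lambda l:l[0]);print(*L[:4],sep='\n')
E
python3 q3.py b1 wrist 1
```

```text
30.025 [ 464.9 -152.2  193.2] [ 0.45 -0.42 -0.49] 15.6 [([281.0, 239.0, 54.0, 94.0], 0.88)]
(0.077, 92, 144, [463.0, -147.0, 49.0])
(0.09, 90, 144, [465.0, -152.0, 49.0])
(0.099, 92, 148, [463.0, -147.0, 45.0])
(0.099, 94, 144, [462.0, -143.0, 50.0])
```

arm_command --pt "0.03 0 0 -10 3" --pt "0.03 1 5 -25 12" --pt "0.03 4 16 -35 22" --pt "0.03 8 32 -37 32" --pt "0.03 12 47 -37 42" --pt "0.03 14 56 -35 52" --pt "0.03 14.2 58 -32 62" --pt "0.03 14.2 58 -28 72" --pt "0.03 14.2 58 -24 82" --pt "0.03 14.2 58 -20 91" --pt "0.03 14.2 58 -18 94.4" --pt "0.03 14.2 58 -18 94.4" --force 20

```text
clock: 31.62
eef_pos: [516.6, -122.6, 211.3]
eef_rot: [-3.141, 0.0, 0.209]
wrist_force: [0.2, -0.3, -0.9]
finger_gap: 15.0
finger_force: 19.7
```

```bash
python3 q3.py b2 scene 1
```

```text
31.625 [ 516.6 -122.6  211.3] [ 0.18 -0.32 -0.86] 15.0 [([303.0, 191.0, 13.0, 49.0], 0.6)]
(0.182, 88, 152, [511.0, -124.0, 59.0])
(0.203, 88, 148, [512.0, -124.0, 63.0])
(0.206, 86, 152, [506.0, -125.0, 60.0])
(0.211, 86, 148, [506.0, -125.0, 64.0])
```

arm_command --pt "0.03 0 0 1.5 0" --pt "0.03 0 0 3 0" --pt "0.03 0 0 4 0" --pt "0.03 0 0 5 0" --force 10

```text
clock: 32.22
eef_pos: [517.8, -123.0, 208.5]
eef_rot: [3.139, -0.004, 0.209]
wrist_force: [0.3, 0.8, 18.0]
finger_gap: 15.2
finger_force: 10.8
```

arm_command --pt "0.03 0 0 -2 0" --pt "0.03 0 0 -2.5 0"

```text
clock: 32.48
eef_pos: [516.6, -122.8, 209.0]
eef_rot: [3.142, 0.0, 0.209]
wrist_force: [0.1, -0.2, 0.6]
finger_gap: 15.4
finger_force: 10.1
```

arm_command --pt "0.25 0 0 0 0" --pt "0.3 0 0 0 0" --pt "0.3 0 0 0 0"

```text
clock: 32.85
eef_pos: [516.6, -122.8, 208.8]
eef_rot: [-3.141, 0.0, 0.209]
wrist_force: [0.3, -0.1, -0.5]
finger_gap: 28.4
finger_force: 0.0
```

```bash
python3 - <<'E'
from h import *
st=monitor.read_state();w=imaging.camera('wrist');c=imaging.camera('scene');print(st['clock'],st['finger_gap'],st['wrist_force'])
im=np.zeros((420,800,3),np.uint8);im[:,:560]=w['img'];im[:360,560:]=cv2.resize(c['img'][140:260,255:335],(240,360),interpolation=3);save(dict(img=im),'m20')
E
```

```text
32.85 28.4427246422898 [ 0.3351743  -0.05694298 -0.52619188]
```

View pics/m20.png

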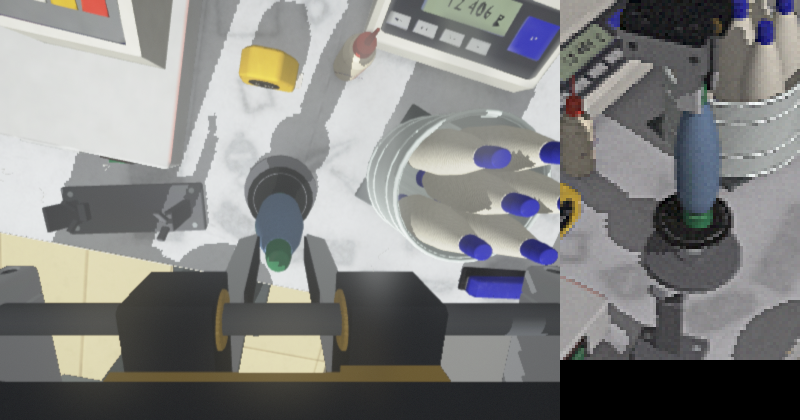

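```bash
python3 - <<'E'
from h import *
T=imaging.camera('top')
hsv=cv2.cvtColor(T['img'],cv2.COLOR_RGB2HSV);m=cv2.inRange(hsv,(110,120,70),(130,255,255));n,l,s,ce=cv2.connectedComponentsWithStats(m)
P=np.array([atz(T,*ce[i],164)[:2] for i in range(1,n) if 8<s[i,4]<60]);P=P[np.linalg.norm(P-[570,-290],axis=1)<70]
# rim: bright ring ellipse via trace
g=trace(T,'canister');print(g[0]['rect'],g[0]['p'],atz(T,*g[0]['rect'][:2],97).round(1))
mid=P[np.linalg.norm(P-P.mean(0)-[3,-8],axis=1).argmin()];print('mid',mid.round(1))
for p in P: print(p.round(1),np.round(np.linalg.norm(p-mid),1),np.degrees(np.arctan2(*(p-mid)[::-1])).round(1))
st=monitor.read_state();print(st['clock'],st['eef_pos'])
E
```

```text
[366.6, 197.7, 59.6, 61.0] 0.58 [ 567.9 -291.1   97. ]
mid [ 571.5 -289.7]
[ 612.8 -303.1] 43.4 -18.0
[ 600.1 -256.3] 43.9 49.4
[ 580.6 -331.2] 42.5 -77.7
[ 571.5 -289.7] 0.0 0.0
[ 539.7 -318.6] 42.9 -137.8
[ 533.1 -269.9] 43.2 152.7
33.05 [ 516.65897093 -122.74598156  208.92308348]
```

arm_command --pt "0.03 0 0 0 0" --pt "0.03 0 0 0 0" --pt "0.03 0 0 0 0" --pt "0.03 0 0 -10 0" --pt "0.03 0 0 -35 0" --pt "0.03 0 0 -65 0" --pt "0.03 0 0 -82 0" --force 40

```text
clock: 33.92
eef_pos: [516.9, -122.8, 292.9]
eef_rot: [3.141, -0.002, 0.209]
wrist_force: [-0.5, -0.0, -2.3]
finger_gap: 15.3
finger_force: 39.2
```

arm_command --pt "0.03 2 15 -2 0" --pt "0.03 7 45 -2 0" --pt "0.03 12 80 -2 0" --pt "0.03 16 110 -2 0" --pt "0.03 18.5 127 -2 0" --pt "0.03 18.9 130.6 0 0" --pt "0.03 18.9 130.6 0 0" --pt "0.03 18.9 130.6 0 0"

```text
clock: 34.92
eef_pos: [562.1, -246.1, 290.9]
eef_rot: [-3.141, 0.0, 0.209]
wrist_force: [0.5, -0.8, -0.4]
finger_gap: 15.1
finger_force: 39.2
```

```bash
python3 q3.py b3 wrist 1; python3 - <<'E'
from h import *
w=imaging.camera('wrist')
hsv=cv2.cvtColor(w['img'],cv2.COLOR_RGB2HSV);m=cv2.inRange(hsv,(110,120,60),(130,255,255));n,l,s,ce=cv2.connectedComponentsWithStats(m)
for i in range(1,n):
    if s[i,4]>60: print(s[i,4],ce[i].round(),atz(w,*ce[i],164)[:2].round(1))
E
```

```text
34.925 [ 562.1 -246.1  290.9] [ 0.55 -0.78 -0.41] 15.1 [([282.0, 238.0, 52.0, 82.0], 0.55)]
(0.085, 90, 148, [562.0, -246.0, 143.0])
(0.086, 90, 152, [562.0, -246.0, 139.0])
(0.104, 88, 152, [557.0, -247.0, 139.0])
(0.104, 90, 144, [562.0, -246.0, 147.0])
94 [349. 169.] [ 612.7 -301.3]
138 [328. 206.] [ 572.8 -290. ]
107 [347. 241.] [ 540.7 -318.6]
242 [402. 273.] [ 518.3 -384.8]
```

arm_command --pt "0.03 0 0 15 0" --pt "0.03 0 0 35 0" --pt "0.03 0 0 50 0" --pt "0.03 0 0 60 0" --pt "0.03 0 0 68 0" --pt "0.03 0 0 75 0"

```text
clock: 35.83
eef_pos: [562.4, -246.7, 215.8]
eef_rot: [3.141, -0.0, 0.209]
wrist_force: [0.3, -0.8, -1.5]
finger_gap: 15.7
finger_force: 39.2
```

arm_command --pt "0.03 0 0 8 0" --pt "0.03 0 0 16 0" --pt "0.03 0 0 24 0" --pt "0.03 0 0 32 0" --pt "0.03 0 0 32 0"

```text
clock: 36.45
eef_pos: [562.0, -246.5, 183.2]
eef_rot: [-3.141, 0.001, 0.209]
wrist_force: [0.1, -0.6, -2.0]
finger_gap: 15.4
finger_force: 39.2
```

arm_command --pt "0.03 0 0 6 0" --pt "0.03 0 0 12 0" --pt "0.03 0 0 18 0" --pt "0.03 0 0 21 0" --pt "0.03 0 0 21 0"

```text
clock: 37.08
eef_pos: [562.6, -246.7, 163.7]
eef_rot: [3.141, -0.001, 0.209]
wrist_force: [0.2, -0.1, 5.2]
finger_gap: 15.1
finger_force: 39.4
```

arm_command --pt "0.03 0 0 2 0" --pt "0.03 0 0 4 0" --pt "0.03 0 0 4 0"

```text
clock: 37.45
eef_pos: [564.2, -247.3, 163.5]
eef_rot: [3.137, -0.007, 0.209]
wrist_force: [-1.1, 2.0, 29.6]
finger_gap: 15.5
finger_force: 40.2
```

```bash
python3 - <<'E'
from h import *
st=monitor.read_state();w=imaging.camera('wrist')
hsv=cv2.cvtColor(w['img'],cv2.COLOR_RGB2HSV);m=cv2.inRange(hsv,(40,80,25),(88,255,255));m[:, :230]=0;m[:,330:]=0;m[:180]=0
v,u=np.nonzero(m);print(len(v),'green cols',np.percentile(u,[2,50,98]),'rows',np.percentile(v,[1,50,99]))
th=np.linspace(0,6.28,40)
for zt in (160,164,168,172,176):
    q=proj(w,np.c_[562.8+7*np.cos(th),-246.9+7*np.sin(th),0*th+zt]);print(zt,'tip rows',q[:,1].min().round(1),q[:,1].max().round(1),'cols',q[:,0].min().round(1),q[:,0].max().round(1))
m2=cv2.inRange(hsv,(110,120,60),(130,255,255));n,l,s,ce=cv2.connectedComponentsWithStats(m2)
for i in range(1,n):
    if s[i,4]>60: print(s[i,4],ce[i].round(),atz(w,*ce[i],164)[:2].round(1))
save(w,'c1')
E
```

```text
405 green cols [272. 283. 292.] rows [250. 265. 275.]
160 tip rows 247.8 269.8 cols 269.7 293.3
164 tip rows 250.3 272.8 cols 269.5 293.6
168 tip rows 253.0 275.9 cols 269.3 294.0
172 tip rows 255.8 279.2 cols 269.0 294.3
176 tip rows 258.7 282.6 cols 268.7 294.6
62 [531.   1.] [ 717.3 -335. ]
1455 [413.  49.] [ 685.7 -286.4]
246 [405. 197.] [ 614.  -305.6]
388 [312. 201.] [ 601.2 -256.1]
534 [427. 258.] [ 582.4 -328.8]
405 [356. 260.] [ 572.6 -289.1]
```

```bash
python3 - <<'E'
from h import *
w=imaging.camera('wrist');hsv=cv2.cvtColor(w['img'],cv2.COLOR_RGB2HSV)
g=cv2.inRange(hsv,(40,80,25),(88,255,255));g[:,:230]=0;g[:,330:]=0;g[:180]=0
b=cv2.inRange(hsv,(110,120,40),(130,255,255));n,l,s,ce=cv2.connectedComponentsWithStats(b)
th=np.linspace(0,6.28,60)
def pr(x,y,z): q=proj(w,np.c_[x+7*np.cos(th),y+7*np.sin(th),0*th+z]);return q
def show(mask,n,x,y):
    v,u=np.nonzero(mask);print(n,'cols',u.min(),u.max(),'rows',v.min(),v.max())
    for z in(160,164,168,172):
        q=pr(x,y,z);print('  ',z,q.min(0).round(1),q.max(0).round(1))
show(g,'blue cop',562.8,-246.9)
for x,y,nm in((571.5,-289.7,'mid'),(600.1,-256.3,'b'),(612.8,-303.1,'c')):
    i=min(range(1,n),key=lambda i:np.linalg.norm(ce[i]-pr(x,y,164).mean(0)));show(l==i,nm,x,y)
print(monitor.read_state()['wrist_force'])
E
```

```text
blue cop cols 271 293 rows 250 275
   160 [269.7 247.8] [293.4 269.8]
   164 [269.5 250.3] [293.7 272.7]
   168 [269.3 253. ] [294.  275.9]
   172 [269.  255.7] [294.3 279.1]
mid cols 341 369 rows 250 271
   160 [343.4 248.2] [367.  270.2]
   164 [344.8 250.8] [368.9 273.2]
   168 [346.3 253.5] [371.  276.3]
   172 [347.9 256.2] [373.1 279.6]
b cols 300 325 rows 191 212
   160 [299.2 189.6] [323.9 213.8]
   164 [299.6 190.9] [325.  215.7]
   168 [300.1 192.3] [326.1 217.6]
   172 [300.6 193.7] [327.2 219.6]
c cols 394 413 rows 187 207
   160 [385.1 184.8] [410.  209.2]
   164 [387.6 186. ] [413.1 210.9]
   168 [390.2 187.2] [416.3 212.7]
   172 [393.  188.5] [419.8 214.6]
[-1.78080642  2.34835811 27.98758526]
```

arm_command --pt "0.03 0 0 -2 0" --pt "0.03 0 0 -3 0" --pt "0.25 0 0 -3 0" --pt "0.27 0 0 -3 0" --pt "0.27 0 0 -3 0" --pt "0.27 0 0 -30 0" --pt "0.27 0 0 -55 0" --pt "0 0 0 -55 0" --pt "0 0 0 -55 0" --pt "0 0 0 -50 0" --pt "0 0 0 -38 0" --pt "0 0 0 -31 0" --pt "0 0 0 -31 0"

```text
clock: 39.17
eef_pos: [562.0, -246.5, 188.9]
eef_rot: [-3.141, 0.001, 0.209]
wrist_force: [-0.1, 0.0, 0.3]
finger_gap: 0.4
finger_force: 0.0
```

```bash
python3 - <<'E'
from h import *
st=monitor.read_state();w=imaging.camera('wrist');print(st['clock'],st['eef_pos'].round(1),st['wrist_force'].round(1),st['finger_gap'])
hsv=cv2.cvtColor(w['img'],cv2.COLOR_RGB2HSV)
for nm,a,b in(('g',(40,80,25),(88,255,255)),('b',(110,120,40),(130,255,255))):
    m=cv2.inRange(hsv,a,b);n,l,s,ce=cv2.connectedComponentsWithStats(m)
    for i in range(1,n):
        if 60<s[i,4]<1000 and 180<ce[i][1]: print(nm,s[i].tolist(),ce[i].round(1),atz(w,*ce[i],164)[:2].round(1))
save(w,'c2')
E
```

```text
39.175 [ 562.  -246.5  188.9] [-0.1  0.   0.3] 0.35762333620228426
b [401, 232, 25, 19, 310] [414.7 241.3] [ 581.9 -331.3]
b [337, 234, 24, 17, 300] [349.5 241.7] [ 572.6 -289.3]
b [374, 286, 15, 16, 155] [382.2 292.2] [ 541.6 -321.1]
b [397, 298, 56, 4, 211] [424.9 299.5] [ 542.3 -351.7]
```

arm_command --pt "0 0 0 2 0" --pt "0 0 0 4 0" --pt "0 0 0 4.5 0"

```text
clock: 39.6
eef_pos: [562.2, -246.6, 185.4]
eef_rot: [3.142, 0.0, 0.209]
wrist_force: [0.3, 0.4, -0.5]
finger_gap: 0.4
finger_force: 0.0
```

arm_command --pt "0 0 0 1.5 0" --pt "0 0 0 3 0" --pt "0 0 0 3 0"

```text
clock: 39.98
eef_pos: [562.5, -246.7, 183.0]
eef_rot: [3.141, -0.001, 0.209]
wrist_force: [-0.5, -1.0, 3.9]
finger_gap: 0.3
finger_force: 1.9
```

arm_command --pt "0 0 0 -20 0" --pt "0 0 0 -60 0" --pt "0 0 -10 -100 0" --pt "0 0 -60 -120 0" --pt "0 -40 -110 -120 0" --pt "0 -80 -160 -120 0" --pt "0 -80 -170 -120 0" --pt "0 -80 -170 -120 0"

```text
clock: 40.98
eef_pos: [449.1, -96.7, 303.0]
eef_rot: [3.141, -0.001, 0.21]
wrist_force: [1.1, -0.5, 0.0]
finger_gap: 0.5
finger_force: 0.0
```

```bash
python3 - <<'E'
from h import *
st=monitor.read_state();T=imaging.camera('top');print(st['clock'],st['eef_pos'].round(1))
hsv=cv2.cvtColor(T['img'],cv2.COLOR_RGB2HSV);save(T,'t9')
for nm,a,b in(('g',(40,60,20),(90,255,255)),('b',(110,120,70),(130,255,255))):
    m=cv2.inRange(hsv,a,b);n,l,s,ce=cv2.connectedComponentsWithStats(m)
    for i in range(1,n):
        p=atz(T,*ce[i],164)[:2]
        if s[i,4]>5 and np.linalg.norm(p-[571,-290])<75: print(nm,s[i,4],p.round(1),np.linalg.norm(p-[571.5,-289.7]).round(1),np.degrees(np.arctan2(p[1]+289.7,p[0]-571.5)).round(1))
for t,z in(('stapler_centre',30),('tape_measure_centre',50),('calculator_centre',13)): print(t,[(atz(T,*r['rect'][:2],z)[:2].round(),round(r['p'],2)) for r in find_in(T,t)[:2]])
E
```

```text
40.975 [449.1 -96.7 303. ]
g 38 [ 557.8 -244.5] 47.3 106.8
b 35 [ 612.8 -303.1] 43.4 -18.0
b 34 [ 600.1 -256.3] 43.9 49.4
b 32 [ 580.6 -331.2] 42.5 -77.7
b 32 [ 571.5 -289.7] 0.0 -176.8
b 32 [ 539.7 -318.6] 42.9 -137.8
b 33 [ 528.3 -282.8] 43.7 170.9
stapler_centre [(array([ 461., -430.]), 0.68), (array([ 547., -339.]), 0.55)]
tape_measure_centre [(array([637., -87.]), 0.68), (array([ 622., -311.]), 0.33)]
calculator_centre [(array([437., 281.]), 0.88)]
```

```bash
python3 -c "
from cell import job,monitor
print(monitor.read_state()['clock'],job.sign_off())"
```

```text
the job is handed in; nothing more can be done
41.175 None
```

I handed the job in at 41.2 s with the blue cop in the canister's vacant place, but it was not clean: the gripper lost the cop three times before one placing on the stand held (off the rest, off the stand, and on the way back to the stand), felt contact on the stand reached about 18 N, one cream cop may lean about 2°, I viewed 11 pictures (limit 10), a fingertip touch put the blue cop's top at 164 mm (seated on the floor), and the stapler, tape measure and calculator are within about 7 mm of where I first measured them.

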